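Unsnap the wheel controller's cover and press its reset button

ROBOT

A 6-joint arm with a two-finger parallel gripper is mounted at the origin on the work surface. World frame = base frame: x ahead of the robot, y to its left, z up, the work surface at z = 0. Lengths are in mm, angles in degrees, forces in N, time in s.
With the tool pointing down it reaches from about 350 to 775 mm from the base axis. Payload 7.3 kg.
Tool frame: the origin (TCP) lies midway between the tips of the shut fingers; the grasp point (between the pads) lies 19 mm behind it (manip.hold_point_z is the distance from the TCP to the grasp point, in mm); z points along the fingers, y is the line along which they close (so a half turn about z gives the same grasp; the last joint's range is limited). The gripper opens to 92 mm and grips with 3 to 60 N. Pads are 19 mm wide; open, the fingers measure 130 mm over their backs; the gripper's body (75 mm by 190 mm) begins 47 mm behind the grasp point.
Start: joints at [-77.578, 19.595, 87.324, -0, 73.075, -8.365], TCP at [186.343, -490.84, 194.541] pointing down, gripper open.
Joint ranges: [-145.02, 145.02], [-44.19, 115.74], [2.07, 154.8], [-57.11, 237.11], [16.16, 152.29], [-177.93, 177.93]. Speed limits (degrees/s): [147.25, 147.25, 180, 180, 180, 180].

INTERFACE

Orientations are given as [roll, pitch, yaw] about the fixed x, y, z axes, in that order (R = Rz(yaw) Ry(pitch) Rx(roll)).
In Python, from bench import manip gives the robot as it stands. Calls block until the motion is done:
- manip.move_to(position, orientation): joint-space move of the TCP to a pose.
- manip.move_l(position, speed=150, rot=None): straight line of the TCP; rot=None keeps the orientation; speed is the mean speed in mm/s.
- manip.move_joints(angles): joint-space move.
- manip.gripper_to(opening, effort=None): finger opening in mm; effort is the grip in N (None keeps the last); returns when the fingers have stopped.
- manip.pause(seconds).
- manip.inverse_kinematics(position, orientation): joint angles nearest the present ones, or None.
- manip.state(): the state.
- manip.snapshot(name): name is "scene" or "top"; returns a dict with "color" (480x640x3 uint8, red, green, blue), "range_z" (480x640 float32, mm along the optical axis (not along the pixel's ray), 0 where there is no reading), "fx", "fy", "cx", "cy" (pixels), "view" (4x4, takes a point from world to camera coordinates). Camera axes: x right, y down, z forward; pixel columns grow to the right and rows downward; lengths in mm; the calibration is good to about 2 mm. A picture is of the moment at which its call begins.
A pose or a line that the arm cannot do raises manip.Unreachable and nothing moves.
- manip.finish_job(): hands the job in; it is judged then, once.
Trained networks look in a picture, given as the dict that the camera call returned (one of the last four; its "shot" number tells which), for a name from the list of things; names that differ only in an ending like _2 or _b are one class to them, and where a whole thing is asked for, a point or a joint stands for the part that bears it (a point fixed in the world has none). Each returns a list of dicts, best first, with "confidence" (0 to 1); they miss things now and then, are a little off and sometimes report something else, mostly with a low value. They report only what shows in the picture. A call takes as long as a camera call. They do not tell look-alikes from the thing itself.
- manip.spot_in(query, picture): "at" ([column, row] in pixels, amid what is visible of it).
The state is a dict: "clock": time; "qpos": joint angles; "joint_vel": joint speeds; "joint_torque": joint torques, N m; "position": TCP position; "ee_rot": TCP orientation; "wrist_force": force on the tool from outside, world axes, zero at the start; "wrist_torque": the same for the moment, N m; "width": finger opening in mm; "gripper_force": force on a finger pad.
Only numpy, scipy, OpenCV 4.12 (cv2) and the standard library are available. Lean on these libraries where they do the work, as an engineer would, in place of code of your own. Each camera call takes 0.05 s, during which the arm holds its last target. There are 200 camera calls.

TASK

The pottery wheel has tripped. Press the orange snap tab of the white cover on the red control box inward, just hard enough to free it (the tab cracks if pinched hard or if the cover is pulled while it is still hooked), and lift the cover off while holding the tab in. Set the cover down upright inside the blue tray without dropping it, then gently press the green reset button under where it was, and let go; leave the pots and jar where they stand.

Things in the scene. Friction and masses are not known exactly. Their poses are not given: they have to be found in the camera images.
- ctrl_box: red box of the wheel's motor controller with a grey top deck, fixed to the table, 190 (x) x 150 (y) x 60 mm high; origin under its centre, z up. A black dial, 22 dia x 12 high, stands on the deck at x 73, y -45 mm
- box_opening (a point): point on the deck's upper face above the box's origin. The deck, 5 mm thick, has an opening here from x -42 to +42 and y -22 to +26 mm (box axes), closed by the cover
- cover: white loose plastic cover, about 150 g. Origin on its seating plane, 60 mm above the box's origin, axes as the box's, when seated. Above that plane a block 100 (x) x 36 mm high, from its ribbed side at y -28 to end cheeks (beyond x +-24) at y +23, the orange tab standing out between them. Below, an 18 mm deep skirt enters the opening with 2 mm play; on a flat floor it stands level on it
- cover_rib (a point): centre of the cover's ribbed side, at x 0, y -28, z 18.5 mm of the cover, looking to its -y: the place for one finger, with the other on the tab opposite, 58 mm away at rest and 51.5 mm with the tab fully in. So held, the cover goes straight up: its hook is past the deck after 14 mm, its skirt after 18 mm
- tab: orange snap tab of the cover. Origin at the centre of its press face, at x 0, y +30, z 18.5 mm of the cover when at rest, looking to the cover's +y, 32 mm wide (x) x 31 high. Slides inward (cover -y) from 4 N on, 1 N more per mm, to a stop 6.5 mm in (10.5 N), and springs back. A squeeze of 12 to 18 N is right; it cracks if pressed with more than 25 N
- tab_hook (a point): hook on the foot of the tab, hidden below the deck, 6 mm under the seating plane, moving with the tab. It catches 4 mm under the deck (up to 6 mm if the cover is shifted within its play); until the tab is pressed in by that much the cover can rise only 1 mm. It tears if it pulls on the box with more than 15 N
- tray: shallow open blue tray, fixed, 200 (x) x 160 (y) x 20 mm high, walls and floor 5 mm thick; origin under its centre
- reset_btn_top (a point): centre of the top of the green reset button, a round button 24 mm across, at x 0, y -4 mm of the box and 3 mm below the upper face of the deck when not pressed; moves straight down
- reset_btn (a joint): how far the reset button is pressed, m: 0 out, 0.008 fully in. It resets when pressed 4 mm or more (4.6 N) for a moment, takes 7 N to its stop, and springs back. It breaks above 25 N; pressing on the box's deck that hard is not allowed either
- glaze_jar: small yellow glaze jar with white cap, 64 dia x 85 high, origin under its centre; a bystander, leave alone
- cup_a: terracotta cup, 74 dia x 85 high, origin under its centre; a bystander, leave alone
- cup_b: terracotta cup like cup_a; a bystander, leave alone
- bowl: buff bowl, 120 dia x 60 high, origin under its centre; a bystander, leave alone
There are look-alikes about, which are no part of the job. Leave any black or purple look-alike of the cover alone.

How it is judged (in metres and radians):
On the way, in this order (a step that is already met when the one before it is completed fails the run):
1. the snap tab is pressed in while the cover still sits on the box (y of tab in the frame of cover below 0.0265 m and z of cover in the frame of ctrl_box below 0.064 m and horizontal distance between cover and ctrl_box below 0.006 m), for 0.1 s.
2. the cover is lifted clear of the box (z of cover in the frame of ctrl_box above 0.085 m), for 0.1 s.
3. the cover stands upright in the tray, let go (z of cover in the frame of tray between 0.019 and 0.027 m and angle between cover's own z axis and vertical below 0.12 rad and x of cover in the frame of tray between -0.07 and 0.07 m and y of cover in the frame of tray between -0.055 and 0.055 m and contact force between the fingers and cover below 0.05 N and linear speed of cover below 0.02 m/s), for 0.2 s.
4. the reset button is pressed (value of joint reset_btn above 0.004 m), for 0.05 s.
At the end, for the whole second after the job is handed in: the cover stands upright (tilt under 0.12 rad) on the floor of the tray, at rest and let go, its origin within 70 mm (x) and 55 mm (y) of the tray's centre, and the reset button, having been pressed, is out again (z of cover in the frame of tray between 0.019 and 0.027 m and angle between cover's own z axis and vertical below 0.12 rad and x of cover in the frame of tray between -0.07 and 0.07 m and y of cover in the frame of tray between -0.055 and 0.055 m and linear speed of cover below 0.02 m/s and value of joint reset_btn below 0.002 m); the robot touches nothing.
It fails at once if the tab is cracked: pressed by the gripper with more than 25 N (contact force between any of the arm, the fingers and tab above 25 N).
It fails at once if the hook is torn: the tab bears on the box with more than 15 N (contact force between tab and ctrl_box above 15 N).
It fails at once if the cover is dropped (falls freely faster than 0.7 m/s) (linear speed of cover above 0.7 m/s and contact force between the fingers and cover below 0.01 N).
It fails at once if the gripper presses on the reset button or the box with more than 25 N (contact force between any of the arm, the fingers and ctrl_box above 25 N).
It fails at once if a pot or the jar is moved more than 40 mm (distance of any of glaze_jar, cup_a, cup_b, bowl from where it was at the start of the episode above 0.04 m).
It also fails if it takes over 64 s, if anything falls off the work surface, if the arm or the gripper's body presses on something with over 40 N, if the wrist force passes 120 N, or if a joint passes its speed limit or range.

## Working session

There is one attempt and no reset: what is moved stays moved. The work goes in short steps, each a Python script; the robot and the scene stay as the last script left them, time stands still between calls to the robot, and variables do not carry over. Pictures are saved under pics/ and viewed, at most 10 in all, crops included, and the job is handed in when it is done.

```bash
mkdir -p pics; ls
cat > h.py <<'E'
import numpy as np, cv2
from bench import manip
def world(p, uv, z=None):
    u,v=int(round(uv[0])),int(round(uv[1]))
    d=p["range_z"][v,u] if z is None else z
    c=np.array([(uv[0]-p["cx"])/p["fx"]*d,(uv[1]-p["cy"])/p["fy"]*d,d,1])
    return (np.linalg.inv(p["view"])@c)[:3]
def cloud(p):
    v,u=np.mgrid[:480,:640]; d=p["range_z"]
    c=np.stack([(u-p["cx"])/p["fx"]*d,(v-p["cy"])/p["fy"]*d,d,np.ones_like(d)],-1)
    return (c@np.linalg.inv(p["view"]).T)[...,:3]
E
python3 - <<'E'
from h import *
for n in("top","scene"):
    p=manip.snapshot(n); cv2.imwrite(f"pics/{n}0.png",p["color"][...,::-1]); np.savez(f"{n}0.npz",**{k:p[k] for k in("color","range_z","fx","fy","cx","cy","view")})
    for q in("ctrl_box","cover","tab","tray","reset_btn_top","cover_rib","glaze_jar","cup_a","bowl"):
        for r in manip.spot_in(q,p): print(n,q,round(r["confidence"],2),np.round(r["at"]),np.round(world(p,r["at"])))
print(manip.state()["clock"])
E
```

```text
pics
top ctrl_box 0.78 [286. 260.] [504. 116.  64.]
top cover 0.87 [268. 263.] [496. 145.  93.]
top cover 0.75 [202. 366.] [312. 263.  55.]
top cover 0.73 [359. 352.] [340. -17.  51.]
top tab 0.65 [255. 262.] [497. 168.  91.]
top tab 0.57 [202. 383.] [283. 263.  52.]
top tab 0.24 [268. 262.] [496. 144.  98.]
top tray 0.98 [428. 256.] [ 521. -147.    3.]
top cover_rib 0.94 [359. 356.] [334. -17.  52.]
top cover_rib 0.66 [198. 369.] [307. 272.  55.]
top cover_rib 0.62 [268. 260.] [499. 144.  97.]
top glaze_jar 0.97 [359. 178.] [651. -14.  86.]
top glaze_jar 0.59 [268. 141.] [745. 164.   4.]
top cup_a 0.56 [412. 142.] [ 745. -119.    4.]
top cup_a 0.55 [352. 124.] [780.   0.   3.]
top bowl 0.97 [268. 139.] [750. 165.   4.]
scene ctrl_box 0.87 [374. 235.] [536. 119.  63.]
scene cover 0.97 [277. 197.] [350. -21.  56.]
scene cover 0.85 [380. 212.] [512. 141.  96.]
scene cover 0.6 [381. 158.] [329. 248.  56.]
scene tab 0.76 [276. 211.] [367. -32.  31.]
scene tab 0.59 [375. 152.] [300. 245.  55.]
scene tray 0.64 [247. 295.] [ 532. -155.    6.]
scene tray 0.2 [389. 207.] [504. 166.  95.]
scene tray 0.16 [380. 213.] [512. 141.  95.]
scene cover_rib 0.93 [274. 200.] [351. -27.  49.]
scene cover_rib 0.74 [375. 211.] [504. 134.  96.]
scene cover_rib 0.65 [382. 158.] [326. 250.  54.]
scene glaze_jar 0.72 [341. 316.] [687. -27.  83.]
scene glaze_jar 0.47 [388. 208.] [503. 165.  89.]
scene cup_a 0.88 [307. 361.] [ 708. -100.    7.]
scene cup_a 0.73 [371. 354.] [740.  11.   6.]
scene bowl 0.77 [445. 310.] [718. 180.  11.]
1.0
```

View pics/top0.png

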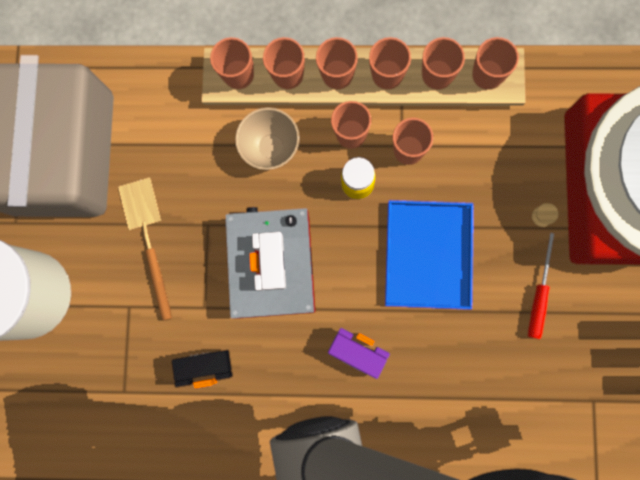

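View pics/scene0.png

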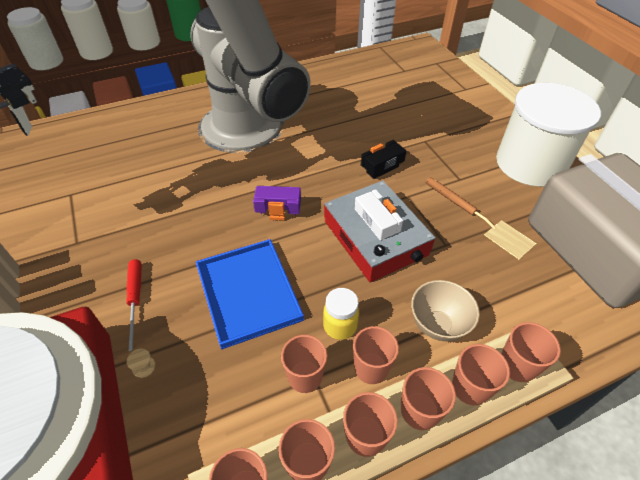

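Run:
```python
from h import *
for n in("top","scene"):
    p=dict(np.load(n+"0.npz")); P=cloud(p); hsv=cv2.cvtColor(p["color"],cv2.COLOR_RGB2HSV); X,Y,Z=P[...,0],P[...,1],P[...,2]; ok=p["range_z"]>0
    near=ok&(abs(X-510)<140)&(abs(Y-120)<140)
    def rep(l,m):
        if m.sum()<5: print(n,l,m.sum());return
        q=P[m]; r=cv2.minAreaRect(q[:,:2].astype(np.float32)); print(n,l,m.sum(),np.round(np.median(q,0),1),"rect",np.round(r[0],1),np.round(r[1],1),round(r[2],1))
    rep("covertop",near&(Z>90)&(Z<104)&(hsv[...,1]<60))
    rep("orange",near&(Z>70)&(hsv[...,0]>5)&(hsv[...,0]<22)&(hsv[...,1]>120))
    rep("deck+cover",near&(Z>54))
    rep("deck",near&(Z>54)&(Z<66))
    rep("dial",near&(Z>67)&(Z<80)&(hsv[...,2]<80))
    rep("tray",ok&(Z>-5)&(Z<28)&(hsv[...,0]>95)&(hsv[...,0]<125)&(hsv[...,1]>120)&(abs(X-520)<160)&(abs(Y+147)<140))
```

```text
top covertop 1469 [499.9 142.1  96.1] rect [565.7 102.1] [ 99.  265.3] 56.3
top orange 141 [496.6 171.4  92.8] rect [497.  172.8] [32.1 10.7] 6.3
top deck+cover 8739 [498.6 142.2  61.1] rect [510.8 105.4] [249.7 279.4] 89.8
top deck 6718 [493.8 145.9  60.3] rect [510.2 105.5] [279.1 248.6] 0.1
top dial 75 [574.3 110.3  72.1] rect [575.1 110. ] [17.3 18.3] 0.8
top tray 9008 [ 523.7 -149.5    5.3] rect [ 523.6 -148.1] [160.4 199.6] 88.4
scene covertop 914 [506.7 138.7  96.5] rect [501.3 142.8] [101.5  52.4] 4.6
scene orange 102 [499.5 168.1  93.4] rect [498.7 169.9] [33.1 11.9] 1.2
scene deck+cover 5313 [522.  129.4  61.5] rect [515.9 109.4] [245.7 279.9] 87.1
scene deck 3705 [526.1 124.6  60.7] rect [480.2 111.8] [237.8 216.9] 4.9
scene dial 74 [579.2 105.1  72.1] rect [577.2 106.4] [18.7 21.2] 1.9
scene tray 7490 [ 531.  -151.8    6.2] rect [ 524.2 -148.1] [163.5 203.2] 88.5
```

The top view shows the white cover with its orange tab (255,262) on the red box, with the tab facing world +y and the dial at (291,221). The blue tray is at (430,255), and the purple and black look-alikes are clear of it. The scene view agrees. Next I refine the yaw and centre.

Run:
```python
from h import *
for n in("top","scene"):
    p=dict(np.load(n+"0.npz")); P=cloud(p); hsv=cv2.cvtColor(p["color"],cv2.COLOR_RGB2HSV); X,Y,Z=P[...,0],P[...,1],P[...,2]; ok=p["range_z"]>0
    near=ok&(abs(X-505)<125)&(abs(Y-145)<100)
    def rep(l,m):
        k,lab,st,_=cv2.connectedComponentsWithStats(m.astype(np.uint8)); m=lab==1+np.argmax(st[1:,4])
        q=P[m]; r=cv2.minAreaRect(q[:,:2].astype(np.float32)); print(n,l,m.sum(),np.round(np.median(q,0),1),"rect",np.round(r[0],1),np.round(r[1],1),round(r[2],2))
        return q
    rep("white",near&(Z>92)&(Z<104)&(abs(X-500)<65)&(hsv[...,1]<60))
    q=rep("cover all",near&(Z>92)&(Z<104)&(abs(X-500)<65)&(Y>100))
    rep("deck+",near&(Z>56)&(Z<66))
    rep("all",near&(Z>56)&(Z<104))
    rep("boxonly",near&(Z>56)&(Z<66)&(Y<205)&(Y>70)&(hsv[...,1]<90))
    o=P[near&(Z>85)&(hsv[...,0]>5)&(hsv[...,0]<22)&(hsv[...,1]>120)]
    print("orange z",o[:,2].min(),o[:,2].max(),"y",np.percentile(o[:,1],[2,98]),"x",np.percentile(o[:,0],[2,98]))
    q=q[abs(q[:,0]-500)<50]
    e=[q[(q[:,0]>a)&(q[:,0]<a+8),1].min() for a in range(455,545,8)]; print(np.round(e,1),np.degrees(np.arctan(np.polyfit(np.arange(455,545,8)+4,e,1)[0])))
```

```text
top white 1424 [499.9 142.3  96.2] rect [499.7 145. ] [100.2  51.7] 5.17
top cover all 1424 [499.9 142.3  96.2] rect [499.7 145. ] [100.2  51.7] 5.17
top deck+ 6478 [492.5 148.   60.4] rect [499.5 148.4] [190.3 151.1] 4.88
top all 8341 [496.3 144.6  61.1] rect [499.5 148.4] [190.3 151.1] 4.88
top boxonly 5404 [487.9 128.2  60.4] rect [500.  142.1] [191.9 138.6] 4.01
orange z 85.77553067178269 98.70677155956537 y [167.07065939 178.14452573] x [481.61298034 512.52045801]
[116.9 117.2 119.  118.  119.5 119.8 120.4 120.4 122.3 122.5 124.2 124.5] 4.875327947239989
scene white 873 [505.3 138.9  96.5] rect [501.3 142.9] [101.6  52. ] 4.54
scene cover all 873 [505.3 138.9  96.5] rect [501.3 142.9] [101.6  52. ] 4.54
scene deck+ 3586 [525.8 126.8  60.8] rect [499.9 145.7] [192.6 152.8] 4.94
scene all 5096 [520.4 131.7  61.5] rect [499.9 145.7] [192.6 152.8] 4.94
scene boxonly 2947 [528.1 116.   60.8] rect [501.  140.4] [193.  140.5] 4.04
orange z 85.00045965503602 96.36443011527831 y [164.29319323 175.85391945] x [482.77598071 514.08232241]
[113.5 115.4 115.3 116.7 116.8 117.  117.5 118.7 118.9 119.5 120.6 121.5] 4.513976063961122
```

```bash
cat >> h.py <<'E'
C=np.array([500.,146.8]); YAW=4.9
def box(x,y,yaw=YAW):
    a=np.radians(yaw); return C+np.array([x*np.cos(a)-y*np.sin(a),x*np.sin(a)+y*np.cos(a)])
def st(l=""):
    s=manip.state(); print(l,round(s["clock"],2),np.round(s["position"],1),np.round(s["ee_rot"],1),"F",np.round(s["wrist_force"],1),"w",round(s["width"],1),"g",np.round(s["gripper_force"],1)); return s
E
python3 - <<'E'
from h import *
st()
o=min(([180,0,y] for y in(YAW,YAW-180)),key=lambda o:abs(manip.inverse_kinematics([*box(0,-2.25),180],o)[5]))
print(o,[np.round(manip.inverse_kinematics([*p,z],r),0) for p,z,r in((box(0,-2.25),180,o),((524,-148),30,[180,0,o[2]-6.5]),(box(0,-4),52,[180,0,o[2]-90]),(box(0,-4),52,[180,0,o[2]+90]))])
manip.move_to([*box(0,-2.25),180],o); st("hover")
manip.move_l([*box(0,-2.25),66],speed=80); st("down")
p=manip.snapshot("scene"); c=p["color"][130:290,290:500,::-1]; cv2.imwrite("pics/grip.png",cv2.resize(c,None,fx=3.5,fy=3.5,interpolation=cv2.INTER_CUBIC))
E
```

```text
1.0 [ 186.3 -490.8  194.6] [180.    0.   20.8] F [-0.   0.2  0.2] w 91.4 g 0.0
[180, 0, -175.1] [array([  8.,  20.,  89.,   0.,  71., -87.]), array([ -24.,   32.,   96.,    0.,   52., -112.]), array([ 7., 28., 99., -0., 53.,  3.]), array([   7.,   28.,   99.,   -0.,   53., -177.])]
hover 3.52 [500.4 143.8 180. ] [-180.     0.  -175.2] F [-0.  -0.2 -0.5] w 91.9 g 0.0
down 5.09 [500.5 144.6  66.5] [ 1.800e+02  1.000e-01 -1.751e+02] F [-0.4  1.1 -0.3] w 91.6 g 0.0
```

View pics/grip.png

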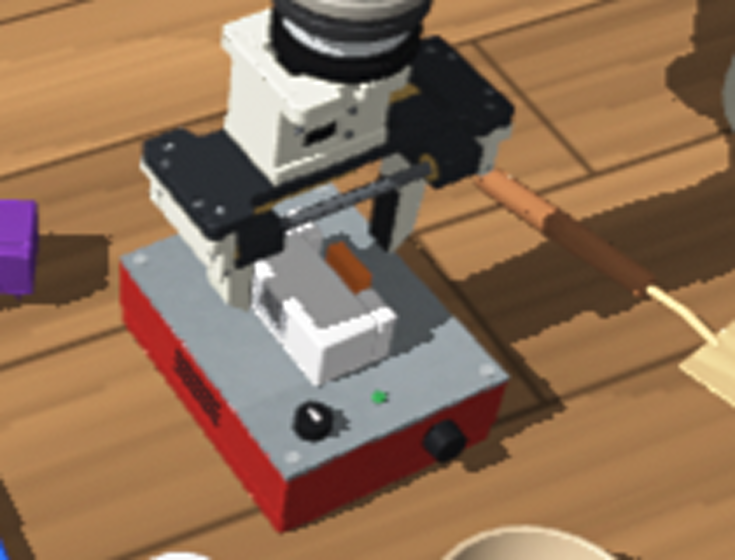

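The fingers straddle the cover, with the rib side at crop (235,290) and the tab side at (390,230), and both are clear of the deck. Next I close in steps.

Run:
```python
from h import *
st()
for w,e in((66,5),(60,5),(57,8),(54,11),(51,13),(48,14)):
    manip.gripper_to(w,e); s=st(w)
manip.pause(.3); st()
```

```text
5.14 [500.5 144.6  66.5] [ 1.800e+02  1.000e-01 -1.751e+02] F [ 0.2 -0.2 -0.1] w 91.5 g 0.0
66 5.78 [500.2 144.6  66. ] [-180.    -0.  -175.1] F [ 0.4  0.1 -0.6] w 66.1 g 0.0
60 6.16 [500.2 144.5  66. ] [ 180.     0.  -175.1] F [ 0.7 -0.5  1. ] w 60.0 g 0.0
57 6.47 [500.2 144.6  66. ] [-180.    -0.  -175.1] F [-0.2  0.4  0.5] w 57.2 g 0.0
54 6.78 [500.2 144.6  66. ] [-180.     0.  -175.1] F [-0.2 -0.1  0.4] w 54.1 g 0.0
51 7.08 [500.2 144.6  66. ] [-180.    -0.  -175.1] F [-0.2 -0.1  0.2] w 50.9 g 0.0
48 7.39 [500.2 144.5  66. ] [-180.    -0.  -175.1] F [-0.3  0.3 -0.1] w 47.9 g 0.0
 7.69 [500.2 144.5  66. ] [-180.     0.  -175.1] F [ 0.1 -0.5  0.4] w 48.3 g 0.0
```

Run:
```python
from h import *
st()
p=manip.snapshot("scene"); c=p["color"][130:290,290:500,::-1]; cv2.imwrite("pics/grip2.png",cv2.resize(c,None,fx=3.5,fy=3.5,interpolation=cv2.INTER_CUBIC))
```

```text
7.69 [500.2 144.5  66. ] [-180.     0.  -175.1] F [ 0.1 -0.5  0.4] w 48.3 g 0.0
```

View pics/grip2.png

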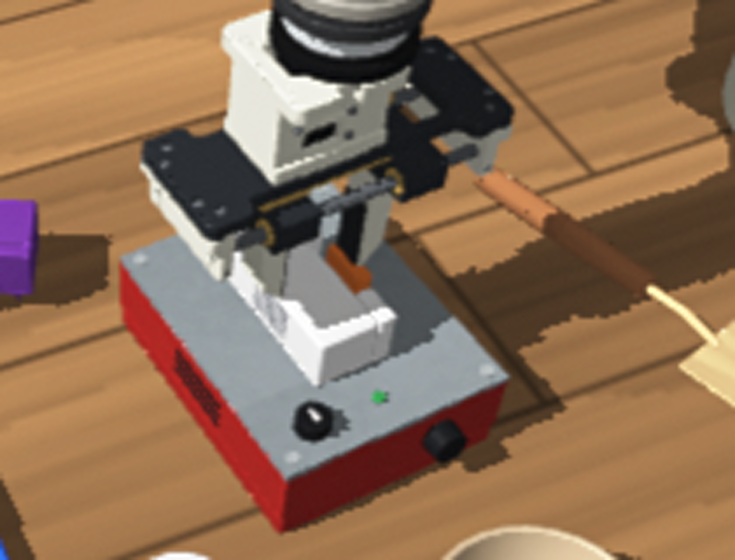

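Run:
```python
from h import *
p=manip.snapshot("scene"); P=cloud(p); p0=dict(np.load("scene0.npz")); P0=cloud(p0)
a=np.radians(YAW); R=np.array([[np.cos(a),np.sin(a)],[-np.sin(a),np.cos(a)]])
def B(P): Q=P.copy(); Q[...,:2]=(P[...,:2]-[500,145.5])@R.T; return Q
Q,Q0=B(P),B(P0)
hs=lambda c:cv2.cvtColor(c,cv2.COLOR_RGB2HSV)
for q,c in((Q0,p0["color"]),(Q,p["color"])):
    h=hs(c); m=(h[...,0]>5)&(h[...,0]<22)&(h[...,1]>120)&(abs(q[...,0])<40)&(abs(q[...,1]-25)<20)&(q[...,2]>70)
    print("orange",m.sum(),np.round(np.percentile(q[m],[3,50,97],axis=0),1).tolist())
d=(np.abs(p["range_z"]-p0["range_z"])>4)&(abs(Q[...,0])<30)&(abs(Q[...,1])<70)
for lo in range(60,135,8):
    m=d&(Q[...,2]>=lo)&(Q[...,2]<lo+8)
    for s in(-1,1):
        k=m&(s*Q[...,1]>0)
        if k.sum()>4: print(lo,s,k.sum(),"x",np.round(np.percentile(Q[k][:,0],[3,97]),1),"y",np.round(np.percentile(Q[k][:,1],[3,50,97]),1))
c=p["color"][180:250,340:430,::-1]; cv2.imwrite("pics/z.png",cv2.resize(c,None,fx=8,fy=8,interpolation=cv2.INTER_CUBIC))
```

```text
orange 102 [[-15.3, 19.4, 83.9], [2.0, 22.5, 93.4], [16.0, 29.5, 95.8]]
orange 118 [[-13.7, 19.3, 83.5], [9.6, 21.8, 94.5], [32.0, 29.6, 273.3]]
60 -1 19 x [-28.3  24.7] y [-68.9 -39.4 -27.1]
60 1 10 x [-18.7  28.7] y [47.7 63.6 67.6]
84 1 5 x [-22.5  17.3] y [17.5 20.2 21.6]
92 -1 13 x [-10.6  25.5] y [-25.1  -8.5  -0.7]
92 1 13 x [-15.9  28.1] y [ 0.5 20.1 26.8]
100 -1 7 x [ 8.  10.1] y [-36.5 -31.2 -27.8]
100 1 29 x [-9.6  9.6] y [20.9 22.7 33.3]
108 -1 25 x [-6.5 10.7] y [-43.3 -38.1 -28.7]
108 1 36 x [-9.8 10.5] y [21.1 23.6 36.2]
116 -1 33 x [-9.3 10. ] y [-43.8 -41.  -27.9]
116 1 39 x [-10.1  10.2] y [20.9 23.3 37.4]
124 -1 35 x [-8.9  9.9] y [-44.5 -41.4 -27.5]
124 1 37 x [-8.3 10.4] y [21.  23.2 39. ]
132 -1 30 x [-2.4  9.6] y [-45.1 -42.7 -30.7]
132 1 33 x [-4.2 10.4] y [21.7 25.3 37.8]
```

View pics/z.png

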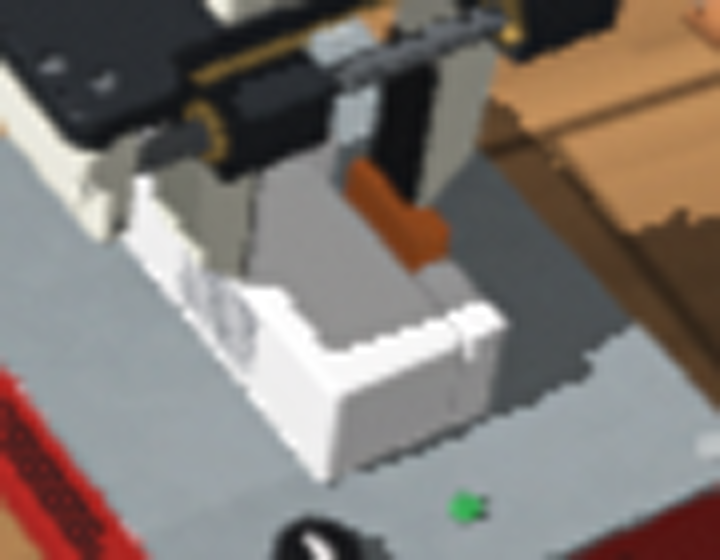

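Run:
```python
from h import *
p=manip.snapshot("scene"); P=cloud(p)
a=np.radians(YAW); R=np.array([[np.cos(a),np.sin(a)],[-np.sin(a),np.cos(a)]])
Q=P.copy(); Q[...,:2]=(P[...,:2]-[500,145.5])@R.T
for u in(366,369,396):
    print(u,[(v,np.round(Q[v,u]).astype(int).tolist(),p["color"][v,u].tolist()) for v in range(196,222,2)])
s=manip.state(); print(s["qpos"],s["position"],manip.hold_point_z, [k for k in s])
for n in range(130,220,10):
  m=(Q[...,2]>n)&(Q[...,2]<n+10)&(abs(Q[...,0])<50)&(abs(Q[...,1])<110); q=Q[m]; print(n,m.sum(),np.round(np.percentile(q,[1,99],axis=0)).tolist())
```

```text
366 [(196, [29, -57, 182], [93, 78, 49]), (198, [31, -58, 179], [81, 69, 46]), (200, [31, -58, 174], [69, 61, 47]), (202, [8, -40, 140], [123, 122, 113]), (204, [9, -40, 135], [128, 127, 117]), (206, [9, -40, 129], [127, 126, 117]), (208, [10, -40, 124], [127, 126, 116]), (210, [507, -411, 771], [126, 126, 116]), (212, [9, -38, 111], [127, 127, 116]), (214, [-4, -27, 88], [161, 163, 167]), (216, [-5, -26, 80], [173, 175, 179]), (218, [-2, -28, 78], [172, 174, 177]), (220, [-3, -27, 70], [194, 196, 198])]
369 [(196, [34, -54, 185], [21, 22, 25]), (198, [36, -55, 182], [23, 24, 25]), (200, [35, -54, 176], [19, 21, 24]), (202, [10, -34, 139], [68, 70, 66]), (204, [10, -33, 132], [129, 128, 118]), (206, [9, -33, 126], [129, 128, 118]), (208, [9, -32, 120], [128, 127, 117]), (210, [10, -32, 115], [127, 126, 116]), (212, [10, -31, 109], [124, 123, 113]), (214, [9, -30, 101], [144, 143, 135]), (216, [5, -26, 90], [208, 209, 211]), (218, [7, -28, 87], [192, 192, 196]), (220, [9, -28, 83], [196, 196, 200])]
396 [(196, [11, 29, 125], [129, 128, 118]), (198, [8, 33, 115], [127, 127, 117]), (200
[... 443 characters left out ...]
2e+01 -1.22546673e-03
  5.48142878e+01 -8.72213163e+01] [500.17454623 144.55662354  65.99418634] 18.8 ['clock', 'qpos', 'joint_vel', 'joint_torque', 'position', 'ee_rot', 'wrist_force', 'wrist_torque', 'gripper_force', 'width']
130 78 [[-6.0, -45.0, 130.0], [10.0, 39.0, 140.0]]
140 49 [[-11.0, -46.0, 140.0], [11.0, 39.0, 150.0]]
150 19 [[-12.0, -33.0, 150.0], [10.0, 36.0, 159.0]]
160 94 [[-33.0, -89.0, 162.0], [36.0, 82.0, 170.0]]
170 326 [[-35.0, -90.0, 170.0], [36.0, 82.0, 180.0]]
180 575 [[-29.0, -94.0, 180.0], [36.0, 81.0, 190.0]]
190 256 [[-33.0, -97.0, 190.0], [36.0, 89.0, 200.0]]
200 1451 [[-36.0, -97.0, 201.0], [35.0, 91.0, 210.0]]
210 251 [[-23.0, -53.0, 210.0], [24.0, 40.0, 220.0]]
```

The crop shows the fingertips ending at about the cover's top, z ≈ 98, with the ribs at zoom (215,300) uncovered. The depth puts the gripper body's underside at 162 rather than the expected 132. So the real tool seems to sit about 31 mm higher than reported. I'll open, and measure that offset at two heights before going lower.

Run:
```python
from h import *
p0=dict(np.load("scene0.npz"))
a=np.radians(YAW); R=np.array([[np.cos(a),np.sin(a)],[-np.sin(a),np.cos(a)]])
manip.gripper_to(88,14)
def meas():
    s=st(); p=manip.snapshot("scene"); Q=cloud(p); Q[...,:2]=(Q[...,:2]-s["position"][:2])@R.T
    ch=(np.abs(p["range_z"]-p0["range_z"])>12)&(p["range_z"]>0)&(abs(Q[...,0])<14)&(abs(Q[...,1])>41)&(abs(Q[...,1])<68)&(Q[...,2]>63)
    Z=s["position"][2]
    for sd in(-1,1):
        q=Q[ch&(sd*Q[...,1]>0)]; print("tip",sd,len(q),np.round(np.sort(q[:,2])[:6]-Z,1),"x",np.round(np.percentile(q[:,0],[2,98]),1),"y",np.round(np.percentile(q[:,1],[2,98]),1))
    b=Q[(abs(Q[...,0])<45)&(abs(Q[...,1])<105)&(abs(Q[...,1])>72)&(Q[...,2]>Z+40)&(Q[...,2]<Z+160)]
    print("body",np.round(np.percentile(b,[1,99],axis=0)-[0,0,Z],1).tolist())
meas()
manip.move_l([500.2,144.6,136],speed=80); meas()
```

```text
8.66 [500.2 144.6  66. ] [ 180.    -0.  -175.1] F [-0.5  0.8 -0.2] w 88.0 g 0.0
tip -1 917 [31.1 34.1 37.6 38.1 38.8 39.1] x [-13.3  13.5] y [-67.4 -43.6]
tip 1 568 [31.9 33.6 34.2 34.4 34.4 34.6] x [-13.1  13. ] y [41.7 66.3]
body [[-36.4, -96.5, 100.6], [36.1, 92.5, 143.6]]
 9.73 [499.8 144.5 135.5] [-1.800e+02 -1.000e-01 -1.751e+02] F [0.3 0.3 0.8] w 87.9 g 0.0
tip -1 775 [32.1 33.8 36.8 37.  38.  39.3] x [-13.2  13.5] y [-67.6 -42.9]
tip 1 478 [33.1 33.5 34.3 35.2 35.5 35.5] x [-12.7  12.1] y [42.2 66.6]
body [[-36.0, -96.4, 100.2], [36.0, 92.3, 143.1]]
```

The offset is constant: the fingertips are about 31 mm above the reported TCP at both heights, and x and y agree. I'll correct z by 31 and go down guarded by the wrist force.

```bash
cat >> h.py <<'E'
DZ=31.
def F(): return np.array(manip.state()["wrist_force"])
def guarded(xy,z0,z1,step,lim,speed=40):
    """step down (real heights) until the upward force passes lim"""
    manip.pause(.1); f0=np.mean([F() for _ in range(3)],0); z=z0
    while z>z1:
        z=max(z-step,z1); manip.move_l([*xy,z-DZ],speed=speed); f=F()-f0
        if np.abs(f).max()>lim: print("contact at",z,np.round(f,1)); return z,f
    return z,f
E
python3 - <<'E'
from h import *
manip.gripper_to(92,14); xy=box(0,-2.25)
manip.move_l([*xy,78-DZ],speed=80); print(guarded(xy,78,66,3,5)); st()
for w,e in((62,5),(58,6),(56,9),(54,11),(52,13),(48,14)):
    manip.gripper_to(w,e); st(w)
E
```

```text
(66, array([0.21098519, 0.02249525, 0.33649281]))
 12.47 [500.  144.5  34.8] [-180.    -0.  -175.1] F [-0.9 -0.2 -0.4] w 91.8 g 0.0
62 13.16 [500.2 144.7  35. ] [ 180.     0.  -175.1] F [0.3 0.8 1. ] w 62.1 g 0.5
58 13.49 [500.2 145.   35.1] [ 180.     0.  -175.1] F [-0.5  4.7  0.3] w 58.1 g 2.4
56 13.77 [500.2 144.9  35.1] [ 180.     0.  -175.1] F [-1.   6.   0.7] w 56.1 g 3.3
54 14.04 [500.2 144.   35.1] [-180.    -0.  -175.1] F [-0.5 -0.4  2.4] w 54.3 g 8.2
52 14.32 [500.4 144.2  35.1] [-180.     0.  -175.1] F [-0.1 -3.2  2.1] w 52.5 g 10.9
48 14.53 [500.3 144.4  35.1] [-180.     0.  -175.1] F [ 0.2 -2.1  1.9] w 51.8 g 14.0
```

Run:
```python
from h import *
xy=box(0,-2.25); manip.pause(.2); st()
for dz in(1,2,4,8,14,20,35):
    manip.move_l([*xy,66-DZ+dz],speed=20 if dz<10 else 40); s=st(dz)
    if s["wrist_force"][2]<-10: print("STOP"); break
else:
    manip.move_l([*xy,140-DZ],speed=100); st()
    p=manip.snapshot("scene"); c=p["color"][70:290,260:500,::-1]; cv2.imwrite("pics/lift.png",cv2.resize(c,None,fx=2.5,fy=2.5))
```

```text
14.73 [500.3 144.5  35.1] [-180.     0.  -175.1] F [ 0.5 -1.9  2.6] w 51.2 g 14.0
1 14.98 [499.7 144.8  35.7] [ 1.800e+02 -1.000e-01 -1.751e+02] F [ 0.9  0.5 -1.7] w 51.4 g 14.0
2 15.23 [500.1 144.7  36.9] [ 180.    -0.  -175.1] F [-0.6 -0.1 -1.3] w 51.2 g 14.0
4 15.48 [500.3 144.6  39.2] [ 180.     0.  -175.1] F [-0.4 -0.3 -2.2] w 51.7 g 14.0
8 15.83 [500.4 144.6  43.2] [ 180.     0.  -175.1] F [ 0.7 -0.5 -1.8] w 51.3 g 14.0
14 16.13 [500.5 144.6  49.4] [ 180.     0.  -175.1] F [-0.2  0.1 -2. ] w 51.2 g 14.0
20 16.43 [500.5 144.6  55.3] [ 180.     0.  -175.1] F [-0.3 -0.5 -1.7] w 51.3 g 14.0
35 16.96 [500.3 144.6  70.2] [ 180.     0.  -175.1] F [-1.3  0.2 -2.2] w 51.6 g 14.0
 17.5 [499.9 144.5 108.7] [-180.    -0.  -175.1] F [-0.7 -0.2 -0.5] w 51.3 g 14.0
```

View pics/lift.png

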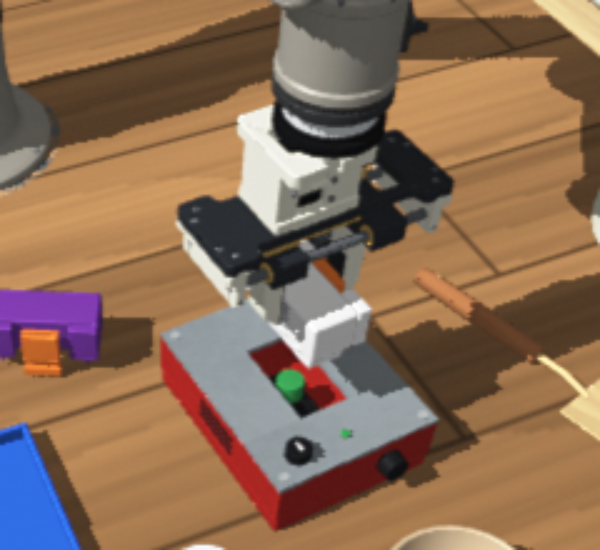

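The cover is off, held level, with the green button exposed at (291,385) in the crop. Now it goes to the tray.

Run:
```python
from h import *
xy=np.array([524.,-148.])
manip.move_l([*xy,150-DZ],speed=150,rot=[180,0,178.4]); st()
manip.move_l([*xy,40-DZ],speed=80); st()
z,f=guarded(xy,40,27.5,1,2.5,speed=20); st(z)
p=manip.snapshot("scene"); cv2.imwrite("pics/tray.png",cv2.resize(p["color"][150:350,180:420,::-1],None,fx=2.5,fy=2.5))
```

```text
19.66 [ 524.  -147.4  119. ] [180.   -0.  178.4] F [-0.  -0.1 -0.4] w 51.5 g 14.0
 21.18 [ 524.4 -148.1    9.5] [-1.800e+02  1.000e-01  1.784e+02] F [ 0.4 -0.2 -1. ] w 51.0 g 14.0
contact at 28 [-1.8  1.9  9.1]
28 24.28 [ 524.2 -148.    -2.1] [-180.     0.   178.4] F [-2.   0.9  8.3] w 51.8 g 14.0
```

View pics/tray.png

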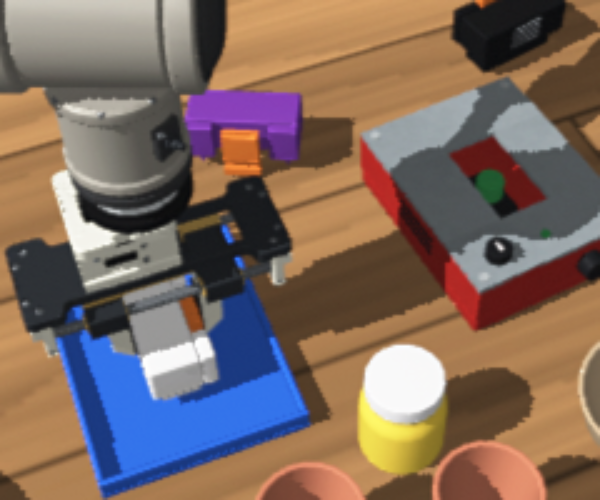

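The cover stands on the tray floor, with contact at the expected height. I'll release it, retreat, and go over the button with the fingers shut.

Run:
```python
from h import *
xy=np.array([524.,-148.])
manip.move_l([*xy,28.8-DZ],speed=20); st()
for w in(53,55,57,60,66,80): manip.gripper_to(w,14)
st("open"); manip.pause(.3)
manip.move_l([*xy,150-DZ],speed=100)
b=box(0,-4); manip.move_l([*b,150-DZ],speed=200,rot=[180,0,94.9]); manip.gripper_to(0,10); st()
p=manip.snapshot("top"); P=cloud(p); h=cv2.cvtColor(p["color"],cv2.COLOR_RGB2HSV)
m=(h[...,1]<60)&(P[...,2]>50)&(P[...,2]<70)&(abs(P[...,0]-524)<90)&(abs(P[...,1]+148)<75); q=P[m]; r=cv2.minAreaRect(q[:,:2].astype(np.float32)); print("cover in tray",m.sum(),np.median(q,0),r)
p=manip.snapshot("scene"); P=cloud(p); h=cv2.cvtColor(p["color"],cv2.COLOR_RGB2HSV)
m=(h[...,0]>45)&(h[...,0]<80)&(h[...,1]>120)&(P[...,2]>54)&(P[...,2]<60)&(abs(P[...,0]-500)<30)&(abs(P[...,1]-145)<30); q=P[m]; print("btn",m.sum(),b,np.median(q,0),cv2.minEnclosingCircle(q[:,:2].astype(np.float32)))
cv2.imwrite("pics/rel.png",cv2.resize(p["color"][100:350,180:480,::-1],None,fx=2.4,fy=2.4))
```

```text
24.58 [ 524.1 -148.    -2. ] [-180.     0.   178.4] F [-0.6 -0.2  2.4] w 51.7 g 14.0
open 26.57 [ 524.  -148.    -2.2] [180.   -0.  178.4] F [ 0.8 -0.1 -0.3] w 79.8 g 0.0
 31.29 [500.3 142.8 119. ] [-180.     0.    94.9] F [-0.3 -0.9 -0.3] w 0.0 g 0.0
cover in tray 1396 [ 522.00328419 -152.10383782   58.78524982] ((523.1036987304688, -150.4180908203125), (51.28771209716797, 100.2979965209961), 88.85991668701172)
btn 77 [500.34166769 142.81461882] [502.15974241 139.48384241  57.60416753] ((501.8315734863281, 140.6906280517578), 11.747251510620117)
```

View pics/rel.png

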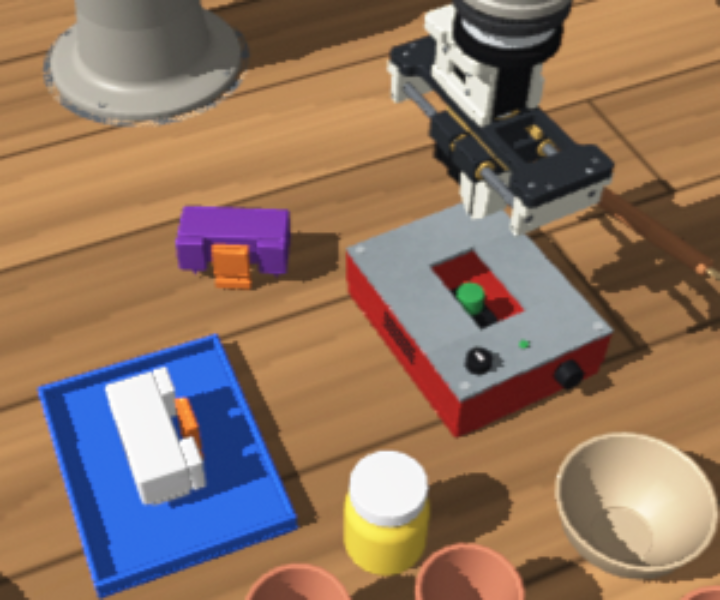

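The cover stands upright and central in the tray, with its top at 59 mm as it should be. The button matches its computed position within 3 mm. Next I press it, guarded.

Run:
```python
from h import *
b=box(0.5,-5)
manip.move_l([*b,66-DZ],speed=100); manip.pause(.2)
f0=np.mean([F() for _ in range(4)],0); z=66.
while z>46:
    z-=1; manip.move_l([*b,z-DZ],speed=25); manip.pause(.05); f=np.mean([F() for _ in range(3)],0)-f0
    if abs(f[2])>1: print(z,np.round(f,1),round(manip.state()["position"][2],1))
    if f[2]>6.3: break
manip.pause(.3); st()
manip.move_l([*b,75-DZ],speed=60); manip.move_l([*b,160-DZ],speed=120); manip.pause(.5); st()
p=manip.snapshot("scene"); P=cloud(p); h=cv2.cvtColor(p["color"],cv2.COLOR_RGB2HSV)
m=(h[...,0]>45)&(h[...,0]<80)&(h[...,1]>120)&(P[...,2]>44)&(P[...,2]<60)&(abs(P[...,0]-500)<30)&(abs(P[...,1]-145)<30); print("btn z",np.median(P[m],0))
```

```text
58.0 [ 0.2 -0.4  1.3] 27.0
56.0 [0.  0.5 2.2] 25.1
55.0 [-0.3  0.5  3.6] 24.1
54.0 [0.5 0.  4.1] 23.1
53.0 [-0.3 -0.3  3.4] 22.1
52.0 [-0.4  0.8  4.4] 21.1
51.0 [-0.4 -0.1  5.4] 20.1
50.0 [-0.6  0.7  6.5] 19.1
 37.68 [501.1 141.9  19.2] [180.   -0.   94.9] F [ 0.7 -0.2  5.6] w 0.6 g 2.8
 39.61 [500.9 141.9 128.9] [-180.     0.    94.9] F [-0.3  0.  -0. ] w 0.6 g 0.0
btn z [504.80321252 140.04913582  56.72780062]
```

```bash
python3 -c "
from h import *
print(manip.finish_job())"
```

```text
the job is handed in; nothing more can be done
None
```

I lifted the cover off with the tab held in and stood it upright in the tray. I then pressed the reset button to about 6 N; it sprang back out. I handed the job in at about 40 s and was shown no verdict; the reported tool height was 31 mm too low, so I corrected for that throughout.

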